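# Lock the swivel hook over the drip tray and hang the core block to drain

### The job

The washed steel core block has to drain over the blue tray, but the drain stand's hook has been swung away from it. Push the hook arm round over the tray, slowly and by feel, until its spring-loaded index pin drops into the collar's slot and locks the arm; stop as soon as it locks, because a push of more than about 15 N on the locked arm bends the pin. Then hang the block by its bail in the dip of the locked hook, lowering it gently so that it hangs free over the tray, and leave the electrode, the oil bottle and the paste jar where they stand.

Things in the scene. Friction and masses are not known exactly. Their poses are not given: they have to be found in the camera images.
- drain_stand: Grey round foot (104 mm across) with an upright post 20 mm thick, fixed to the bench beside the tray. Origin: on the post's axis at bench height; z up; the hook turns about this axis. Its -y axis points to the tray. The arm locks pointing within 29 degrees to either side of that -y axis; the exact angle is hidden (it depends on how the collar is clamped) and must be felt.
- collar_top (a point): On the post's axis, at the top face of the steel index collar: a flange 90 mm across and 8 mm thick with one radial slot 7 mm wide, clamped on the post by hand. The point does not show which way the slot points.
- swivel_hook: Dark hub (30 mm across) with a bright round level arm 9 mm thick. Origin: on the post's axis at the arm's centreline, 175 mm above the bench; x along the arm to its tip, z up. Arm straight from x = 12 to 85 mm, 3 mm dip from 95 to 106, end bent up to 22 mm above the centreline at x = 127. Hub top at z = 21; behind it a bracket 22 mm wide to x = -44.
- push_point (a point): On the arm's centreline at x = 85 mm in the hook's frame, a good place to push. The hook turns stiffly (1 to 4 N here) and stays where it is left. It starts 80 to 110 degrees from the stand's -y axis, pointing towards the robot, and must go anticlockwise seen from above. Locked, it has 1.5 degrees of play to either side and the push rises steeply; over 15 N here bends the pin.
- index_pin: Spring-loaded index pin with a black knob 19 mm across, in the bracket at x = -30 mm, y = 0 of the hook's frame, knob top 30 mm above the arm's centreline (pin home). Origin at z = 0 in the hook's frame when the pin is home in the slot, 5 mm when it rides on the flange. It drops by itself over the slot and need not be touched. It is bent by over 45 N on it.
- hook_seat (a point): Middle of the hook's dip, on the top of the bar: x = 100 mm, y = 0, z = 1.5 mm in the hook's frame.
- core_block: Steel block, 50 (x) by 24 (y) by 46 mm, 0.3 to 0.5 kg, upright on the bench, origin under its centre, z up. On top, in its x-z plane, a bail: an upside-down U of 7 mm round bar, legs 40 mm wide over all (26 mm between), upright to 84 mm above the origin, then rounded to a crown 97 mm up. A 4 mm foot plate under it leaves an opening 40 mm high. Grip it from above across the legs.
- bail_seat (a point): Middle of the underside of the bail's crown, 90 mm above the block's origin; this rests on the hook's bar.
- blue_tray: Open blue sheet-steel tray, 170 (x) by 123 (y) by 70 mm high, fixed to the bench beside the stand, under where the hook locks. Origin: centre of its underside.
- electrode: Black graphite electrode block, 82 x 44 x 76 mm, no bail; a bystander. Origin: centre of its underside.
- oil_bottle: White oil bottle with a red spout, 44 mm across, 142 mm high; a bystander. Origin: centre of its underside.
- paste_jar: Blue paste jar with a black lid, 55 mm across, 46 mm high; a bystander. Origin: centre of its underside.
Not all that is in view belongs to the job. Of the things that look like the core_block, take the one that is farthest from the robot's base at the start.

How it is judged:
On the way, in this order (a step that is already met when the one before it is completed fails the run):
1. the hook is turned over the tray and its index pin has dropped into the slot (arm locked) (z of index_pin in the frame of swivel_hook below 0.0015 m), for 0.2 s.
2. the core block hangs by its bail in the dip of the locked hook (x of bail_seat in the frame of swivel_hook between 0.08 and 0.118 m and y of bail_seat in the frame of swivel_hook between -0.012 and 0.012 m and z of bail_seat in the frame of swivel_hook between -0.006 and 0.014 m and contact force between core_block and swivel_hook above 1.5 N and z of index_pin in the frame of swivel_hook below 0.0015 m), for 0.2 s.
At the end, for the whole second after the job is handed in: Index pin home in the slot (within 1.5 mm); bail crown resting on the hook bar, 80 to 118 mm out along the arm and within 12 mm of its centreline; the block's weight on the hook, upright within 11 degrees, at rest (under 0.05 m/s), its middle within 70 mm of the tray's middle (all of step 2 and angle between core_block's own z axis and vertical below 0.2 rad and horizontal distance between core_block and blue_tray below 0.07 m and linear speed of core_block below 0.05 m/s); the robot touches nothing.
It fails at once if the index pin is overloaded (over 45 N on it, about 15 N pushed across the locked arm at 85 mm from the post axis) (contact force between index_pin and anything else above 45 N).
It fails at once if the block is banged or forced onto the hook (over 30 N between them) (contact force between core_block and swivel_hook above 30 N).
It fails at once if the electrode, the oil bottle or the paste jar is pushed more than 30 mm (distance of any of electrode, oil_bottle, paste_jar from where it was at the start of the episode above 0.03 m).
It also fails if it takes over 72 s, if anything falls off the work surface, if the arm or the gripper's body presses on something with over 40 N, if the wrist force passes 120 N, or if a joint passes its speed limit or range.

### The arm

A 6-joint arm with a two-finger parallel gripper is mounted at the origin on a cart in front of the work surface, level with it; the furniture and walls round the work are solid. World frame = base frame: x ahead of the robot, y to its left, z up, the work surface at z = 0. Lengths are in m, angles in rad, forces in N, time in s.
With the tool pointing down it reaches from about 0.275 to 0.975 m from the base axis. Payload 8.4 kg.
Tool frame: the origin (TCP) lies midway between the tips of the shut fingers; the grasp point (between the pads) lies grasp_offset behind it (grasp_offset is the distance from the TCP to the grasp point, in m); z points along the fingers, y is the direction in which the jaws open and shut (so a half turn about z gives the same grasp; the last joint's range is limited). The gripper opens to 92 mm and grips with 3 to 60 N. Pads are 20 mm wide; open, the fingers measure 128 mm over their backs; the gripper's body (75 mm by 189 mm) begins 69 mm behind the grasp point.
Start: joints at [-1.338, 0.353, 1.633, -0, 1.155, -0.002], TCP at [0.145, -0.608, 0.215] pointing down, gripper open.
Joint ranges: [-2.63, 2.63], [-0.92, 2.1], [0.06, 2.66], [-1.3, 4.44], [0, 2.69], [-3.02, 3.02]. Speed limits (rad/s): [2.22, 2.22, 2.79, 3.14, 3.14, 3.14].

### API

Orientations are given as a unit quaternion [x, y, z, w].
In Python, from bench import * gives the robot as it stands.
- The arm moves only by the shell command python3 -m jog 'ROWS' [OPENING] [FORCE]. ROWS is JSON, a list of rows, each a list of 2 entries, a list of its own where there are three numbers: the shift along the tool's x, y, z as a fraction of full scale, then the turn about the tool's z as a fraction of full scale. A call has 1 to 20 rows; each row is the pose to reach, as a shift and turn from the pose measured when the call began, along the tool's axes at that moment, turning the shorter way round; what a row does not reach only later rows make up. Full scale, the value 1, is 1 m for a shift and pi rad for a turn. A row lasts 1/10 s, in which the tool goes at most 50 mm and 8.59 degrees, less where a joint would pass 70% of its speed; a pose out of reach is approached as far as the arm can. A call with a number of a shift or a turn outside -1 to 1 is refused whole. A call with a gripper value outside its range is refused whole. OPENING is the opening in per cent of the stroke, from 0 (shut) to 100 (fully open), set as the call begins (- or left out, the last holds). The fingers move at their own pace and stop on an object; FORCE is the grip in N (left out, the last holds). Time passes only in rows, so rows that repeat a pose let the fingers close. It gives the time, the measured TCP pose, the force and the opening at its end, in the units of the state.
- get_obs(): the state, without advancing time (a new reading comes with each control period).
- grab_frame(name): name is "scene" or "side" or "wrist"; returns a dict with "color" (384x512x3 uint8, red, green, blue), "intrinsics" (3x3 intrinsics, pixels), "cam_to_world" (4x4, takes a point from camera to world coordinates); the wrist camera has in their place "T_tool_cam" (4x4, takes a point from camera to tool coordinates, whose origin is the TCP and whose axes are the flange's). Camera axes: x right, y up, looking along -z (the intrinsics and any distortion apply to the point x, -y, -z); pixel columns grow to the right and rows downward; lengths in m; the calibration is good to about 2 mm. A picture is of the moment at which its call begins: read the wrist's pose just before it. There is no depth.
- job_done(): hands the job in, once; it reports no verdict.
Trained networks look in a picture, given as the dict that the camera call returned (one of the last four; its "shot" number tells which), for a name from the list of things; names that differ only in an ending like _2 or _b are one class to them, and where a whole thing is asked for, a point or a joint stands for the part that bears it (a point fixed in the world has none). Each returns a list of dicts, best first, with "conf" (0 to 1); they miss things now and then, are a little off and sometimes report something else, mostly with a low value. They report only what shows in the picture. A call takes as long as a camera call. They do not tell look-alikes from the thing itself.
- boxes_of(picture, target): "centre" ([x, y, z] in m, in world coordinates, good to about 4 mm: the middle of the surface that is visible of it).
- trace(picture, target): "region" (384x512 bool, what is visible of it).
The state is a dict: "time_s": time; "qpos": joint angles; "dq": joint speeds; "tau": joint torques, N m; "eef_pos": TCP position; "tcp_rot": TCP orientation; "force": force on the tool from outside, world axes, zero at the start; "moment": the same for the moment, N m; "grip_width": finger opening in m.
Only numpy, scipy, OpenCV 4.12 (cv2) and the standard library are available. Lean on these libraries where they do the work, as an engineer would, in place of code of your own. Each camera call takes 0.05 s, during which the arm holds its last target.

## Working session

There is one attempt and no reset: what is moved stays moved. The work goes in short steps, Python scripts to look and compute and a shell command to move; the robot and the scene stay as the last step left them, time stands still between calls to the robot, and variables do not carry over. Pictures are saved under pics/ and viewed, and the job is handed in when it is done.

```bash
ls; mkdir -p pics; cat > h.py <<'E'
from bench import *
import numpy as np, cv2
def save(p,n): cv2.imwrite('pics/'+n,cv2.cvtColor(p['color'],cv2.COLOR_RGB2BGR))
def proj(p,X):
    T=np.linalg.inv(p['cam_to_world']); c=T[:3,:3]@np.array(X)+T[:3,3]; K=np.array(p['intrinsics'])
    v=K@np.array([c[0],-c[1],-c[2]]); return v[:2]/v[2]
def ray(p,u,v,z):
    K=np.array(p['intrinsics']); d=np.linalg.inv(K)@np.array([u,v,1.]); d=np.array([d[0],-d[1],-d[2]])
    T=np.array(p['cam_to_world']); d=T[:3,:3]@d; o=T[:3,3]; return o+d*(z-o[2])/d[2]
E
python3 - <<'E'
from h import *
o=get_obs(); print({k:np.round(v,3).tolist() for k,v in o.items()})
for n in ('scene','side'):
    p=grab_frame(n); save(p,n+'0.png')
    print(n,np.round(p['cam_to_world'],3).tolist(), np.round(p['intrinsics'],1).tolist(), [k for k in p])
    for t in ['drain_stand','collar_top','swivel_hook','push_point','index_pin','hook_seat','core_block','bail_seat','blue_tray','electrode','oil_bottle','paste_jar']:
        try: print(t,[(np.round(b['centre'],3).tolist(),round(b['conf'],2)) for b in boxes_of(p,t)])
        except Exception as e: print(t,e)
E
```

```text
pics
{'time_s': 0.0, 'qpos': [-1.338, 0.354, 1.634, 0.0, 1.155, -0.002], 'dq': [-0.0, 0.001, 0.001, -0.001, 0.0, -0.001], 'tau': [-0.004, -59.386, -33.422, 0.07, 0.023, -0.0], 'eef_pos': [0.145, -0.607, 0.214], 'tcp_rot': [0.993, 0.117, -0.0, -0.001], 'force': [-0.016, -0.662, 0.267], 'moment': [-0.022, -0.019, -0.012], 'grip_width': 0.092}
scene [[-0.784, 0.289, -0.55, -0.13], [-0.621, -0.339, 0.707, 0.936], [0.017, 0.895, 0.445, 0.672], [0.0, 0.0, 0.0, 1.0]] [[422.0, 0.0, 255.1], [0.0, 422.0, 196.2], [0.0, 0.0, 1.0]] ['color', 'intrinsics', 'cam_to_world', 'shot']
drain_stand [([0.537, 0.294, 0.032], 0.8), ([0.546, 0.158, 0.032], 0.41)]
collar_top [([0.535, 0.294, 0.031], 0.81)]
swivel_hook [([0.739, 0.181, 0.02], 0.75), ([0.539, 0.293, 0.18], 0.64)]
push_point [([0.538, 0.293, 0.18], 0.95)]
index_pin [([0.539, 0.298, 0.028], 0.72), ([0.577, 0.295, 0.205], 0.51)]
hook_seat [([0.543, 0.29, 0.178], 0.91), ([0.696, 0.348, 0.057], 0.53)]
core_block [([0.363, -0.141, 0.039], 0.66), ([0.457, -0.03, 0.039], 0.62)]
bail_seat [([0.36, -0.136, 0.033], 0.77), ([0.456, -0.034, 0.036], 0.71)]
b
[... 368 characters left out ...]
0, 0.0, 1.0]] [[401.4, 0.0, 261.7], [0.0, 401.4, 185.9], [0.0, 0.0, 1.0]] ['color', 'intrinsics', 'cam_to_world', 'shot']
drain_stand [([0.541, 0.296, 0.017], 0.63)]
collar_top [([0.54, 0.294, 0.018], 0.91)]
swivel_hook [([0.542, 0.29, 0.177], 0.96)]
push_point [([0.541, 0.289, 0.181], 0.62), ([0.545, 0.292, 0.019], 0.56)]
index_pin []
hook_seat []
core_block [([0.457, -0.034, 0.044], 0.63), ([0.36, -0.134, 0.038], 0.58), ([0.469, -0.239, 0.055], 0.19)]
bail_seat [([0.462, -0.03, 0.045], 0.73), ([0.36, -0.133, 0.044], 0.58)]
blue_tray [([0.576, 0.297, 0.208], 0.45)]
electrode [([0.472, -0.243, 0.056], 0.63)]
oil_bottle [([0.691, 0.348, 0.062], 0.72)]
paste_jar [([0.737, 0.164, 0.048], 0.86)]
```

View pics/scene0.png

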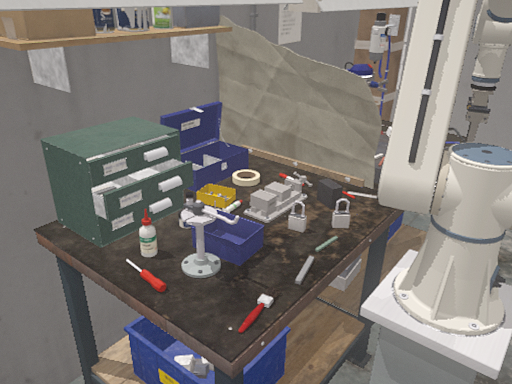

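View pics/side0.png

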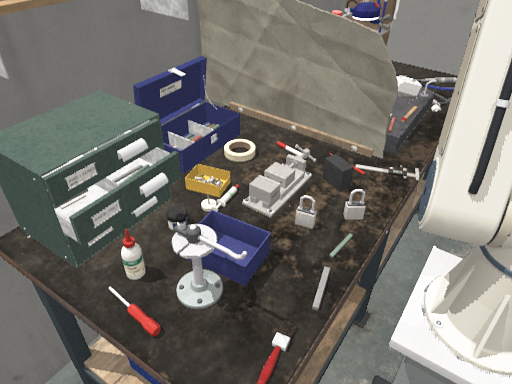

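Padlock-like blocks with bails are at about (298,218) and (341,213) in the scene picture. The grey blocks on a plate at (270,200) have no bails. The one at (298,218), about (0.457,-0.032), is farther from the base. Next, close crops.

```bash
python3 - <<'E'
import cv2,numpy as np
a=cv2.imread('pics/scene0.png');b=cv2.imread('pics/side0.png')
def c(i,x,y,w,h,s): return cv2.resize(i[y:y+h,x:x+w],None,fx=s,fy=s,interpolation=cv2.INTER_CUBIC)
cv2.imwrite('pics/c1.png',np.hstack([c(a,275,185,90,60,4.4),c(b,285,180,90,60,4.4)]))
cv2.imwrite('pics/c2.png',np.hstack([c(a,170,180,100,100,4),c(b,155,195,100,115,4)[:400]]))
E
```

```text
(no output)
```

View pics/c1.png

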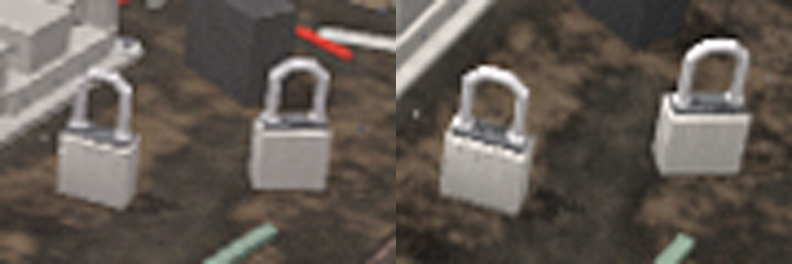

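View pics/c2.png

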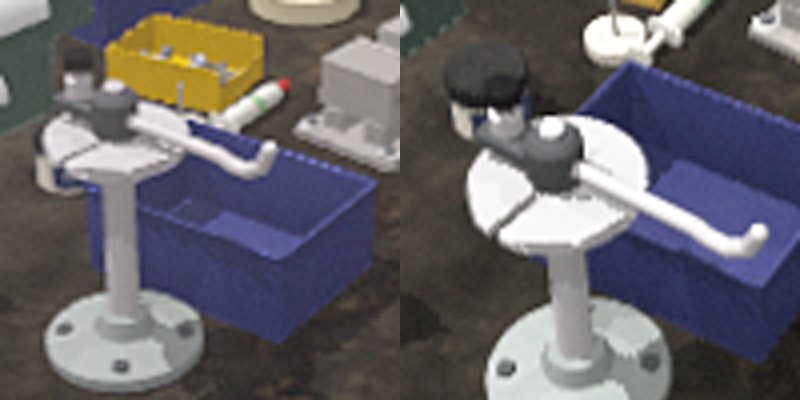

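```bash
python3 - <<'E'
from h import *
from scipy.spatial.transform import Rotation as R
o=get_obs(); p=grab_frame('wrist'); save(p,'w0.png'); print(np.round(p['T_tool_cam'],4).tolist(),p['intrinsics'])
Rm=R.from_quat(o['tcp_rot']).as_matrix(); print(np.round(Rm,3).tolist(), [k for k in p])
import bench; print([k for k in dir(bench) if not k.startswith('_')])
# quick triangulation
s=grab_frame('scene'); d=grab_frame('side')
def tri(a,b):
    A=[];B=[]
    for p,(u,v) in ((s,a),(d,b)):
        o=p['cam_to_world'][:3,3]; x=ray(p,u,v,0)-o; x/=np.linalg.norm(x); P=np.eye(3)-np.outer(x,x); A.append(P);B.append(P@o)
    return np.linalg.lstsq(np.vstack(A),np.hstack(B),rcond=None)[0]
S=lambda x,y:(x/4.4+275-.5,y/4.4+185-.5); D=lambda x,y:((x-396)/4.4+285-.5,y/4.4+180-.5)
print('crown top',tri(S(107,73),D(497,70)))
S=lambda x,y:(x/4+170-.5,y/4+180-.5); D=lambda x,y:((x-400)/4+155-.5,y/4+195-.5)
print('tip',tri(S(268,150),D(753,233)))
print('slot', ray(s,*S(55,163),0.162),ray(s,*S(108,144),.162),ray(d,*D(495,233),.162),ray(d,*D(530,190),.162))
for n,p,q in(('s',s,S),('d',d,D)):
  for t in('swivel_hook','drain_stand'):
    for r in trace(p,t)[:2]:
        ys,xs=np.nonzero(r['region']); print(n,t,r['conf'],xs.min(),xs.max(),ys.min(),ys.max(),len(xs))
E
```

```text
[[-0.0004, 0.9567, 0.2912, 0.0835], [1.0, 0.0002, 0.0005, -0.0001], [0.0004, 0.2912, -0.9567, -0.1694], [0.0, 0.0, 0.0, 1.0]] [[331.60532034   0.         252.90912182]
 [  0.         331.60532034 192.99101499]
 [  0.           0.           1.        ]]
[[0.973, 0.233, -0.0], [0.233, -0.973, -0.0], [-0.0, 0.0, -1.0]] ['color', 'intrinsics', 'T_tool_cam', 'shot']
['IKError', 'boxes_of', 'get_obs', 'grab_frame', 'grasp_offset', 'job_done', 'trace']
crown top [ 0.46760852 -0.04844524  0.08919836]
tip [0.42999157 0.28639145 0.1909255 ]
slot [0.55105002 0.34158107 0.162     ] [0.543566   0.30431567 0.162     ] [0.54896657 0.3376796  0.162     ] [0.5548007 0.3064077 0.162    ]
s swivel_hook 0.71 185 238 192 223 389
s drain_stand 0.61 182 239 192 277 1450
d swivel_hook 0.88 174 246 213 258 713
d drain_stand 0.61 174 245 213 307 2276
d drain_stand 0.44 189 270 210 284 3143
```

View pics/w0.png

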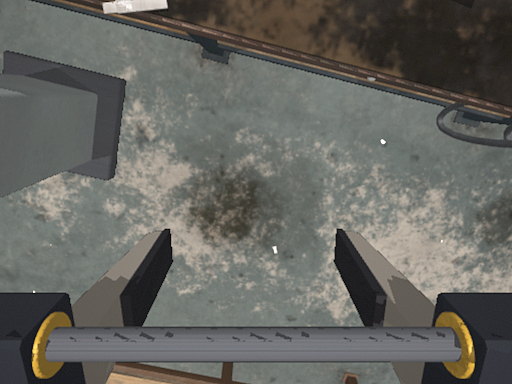

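Wrist view shows only floor and the bench edge. Moving the wrist camera above the chosen block.

```bash
python3 -m jog '[[[0.42,-0.46,-0.1],0.075],[[0.42,-0.46,-0.1],0.075],[[0.42,-0.46,-0.1],0.075],[[0.42,-0.46,-0.1],0.075],[[0.42,-0.46,-0.1],0.075],[[0.42,-0.46,-0.1],0.075],[[0.42,-0.46,-0.1],0.075],[[0.42,-0.46,-0.1],0.075],[[0.42,-0.46,-0.1],0.075],[[0.42,-0.46,-0.1],0.075],[[0.42,-0.46,-0.1],0.075],[[0.42,-0.46,-0.1],0.075],[[0.42,-0.46,-0.1],0.075],[[0.42,-0.46,-0.1],0.075],[[0.42,-0.46,-0.1],0.075],[[0.42,-0.46,-0.1],0.075]]'
cat >> h.py <<'E'
from scipy.spatial.transform import Rotation as R
def wrist(n):
    o=get_obs(); p=grab_frame('wrist'); T=np.eye(4); T[:3,:3]=R.from_quat(o['tcp_rot']).as_matrix(); T[:3,3]=o['eef_pos']
    p['cam_to_world']=T@np.array(p['T_tool_cam']); save(p,n); np.savez('pics/'+n[:-4]+'.npz',K=p['intrinsics'],T=p['cam_to_world'])
    return o,p
E
python3 - <<'E'
from h import *
o,p=wrist('w1.png'); print(o['time_s'],np.round(o['eef_pos'],4),np.round(o['tcp_rot'],4),np.round(o['force'],2))
print(proj(p,[.4655,-.045,.097]),proj(p,[.457,-.03,0]))
E
```

```text
time_s: 3.25
eef_pos: [0.4463, -0.0634, 0.3143]
tcp_rot: [1.0, -0.001, -0.0, 0.0]
force: [0.6, -0.1, -0.4]
grip_width: 0.0917
3.25 [ 0.4463 -0.0634  0.3143] [ 1.e+00 -6.e-04 -3.e-04  1.e-04] [ 0.62 -0.11 -0.42]
[237.57537366 149.24205986] [230.32874867 144.03851398]
```

View pics/w1.png

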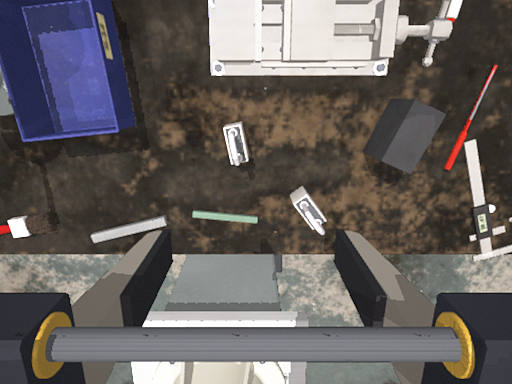

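```bash
python3 - <<'E'
import cv2
a=cv2.imread('pics/w1.png'); cv2.imwrite('pics/c3.png',cv2.resize(a[110:180,200:275],None,fx=8,fy=8,interpolation=cv2.INTER_CUBIC))
E
```

```text
(no output)
```

View pics/c3.png

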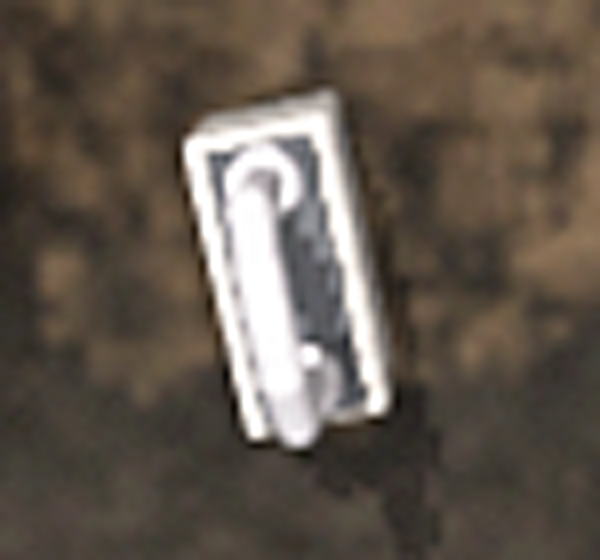

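```bash
python3 - <<'E'
from h import *
z=np.load('pics/w1.npz'); p=dict(intrinsics=z['K'],cam_to_world=z['T'])
P=lambda x,y:(x/8+200-.5,y/8+110-.5)
C=[ray(p,*P(*q),.046)[:2] for q in((188,143),(333,118),(383,412),(253,438))]
print(np.round(C,4).tolist(),np.mean(C,axis=0)); 
C=np.array(C)
for a,b in((0,1),(1,2),(2,3),(3,0)): d=C[b]-C[a]; print(np.linalg.norm(d),np.degrees(np.arctan2(d[1],d[0])))
for h in(.094,.084): print([ray(p,*P(*q),h)[:2] for q in((255,190),(275,310),(297,430))])
E
```

```text
[[0.4856, -0.0241], [0.4896, -0.0477], [0.4411, -0.0555], [0.4367, -0.0336]] [ 0.46328339 -0.04023306]
0.02396278933046691 -80.4883486082946
0.049072910588050786 -170.86012958911155
0.02231186640600902 101.37733621799484
0.04981641785058091 11.058002955338477
[array([ 0.48372852, -0.03792288]), array([ 0.46618416, -0.04051125]), array([ 0.44816782, -0.04346812])]
[array([ 0.48254441, -0.03727662]), array([ 0.46454976, -0.03993142]), array([ 0.44607104, -0.04296418])]
```

Going to a point behind the hook arm, high, with the gripper shut, for a close look at the hook and collar.

```bash
python3 -m jog '[[[0.01,-0.39,0.01],0],[[0.01,-0.39,0.01],0],[[0.01,-0.39,0.01],0],[[0.01,-0.39,0.01],0],[[0.01,-0.39,0.01],0],[[0.01,-0.39,0.01],0],[[0.01,-0.39,0.01],0],[[0.01,-0.39,0.01],0],[[0.01,-0.39,0.01],0],[[0.01,-0.39,0.01],0],[[0.01,-0.39,0.01],0]]' 0
python3 - <<'E'
from h import *
o,p=wrist('w2.png'); print(o['time_s'],np.round(o['eef_pos'],4),np.round(o['tcp_rot'],4),np.round(o['force'],2),np.round(o['qpos'],2),grasp_offset)
for t in['swivel_hook','drain_stand','index_pin','push_point','hook_seat']: print(t,[(np.round(b['centre'],3).tolist(),round(b['conf'],2)) for b in boxes_of(dict(p),t)][:2])
E
```

```text
time_s: 4.4
eef_pos: [0.4572, 0.3247, 0.3041]
tcp_rot: [1.0, -0.002, -0.0, 0.0]
force: [0.0, 0.5, -1.2]
grip_width: 0.0061
4.4 [0.4572 0.3247 0.3041] [ 1.0e+00 -1.8e-03 -4.0e-04  5.0e-04] [ 0.03  0.53 -1.2 ] [ 0.61  0.18  1.66 -0.    1.3   2.19] 0.0187
swivel_hook [([0.546, 0.287, 0.185], 0.57)]
drain_stand [([0.551, 0.292, 0.179], 0.95), ([0.466, -0.026, 0.015], 0.52)]
index_pin [([0.577, 0.291, 0.209], 0.89)]
push_point [([0.552, 0.291, 0.182], 0.71)]
hook_seat [([0.552, 0.288, 0.187], 0.57)]
```

View pics/w2.png

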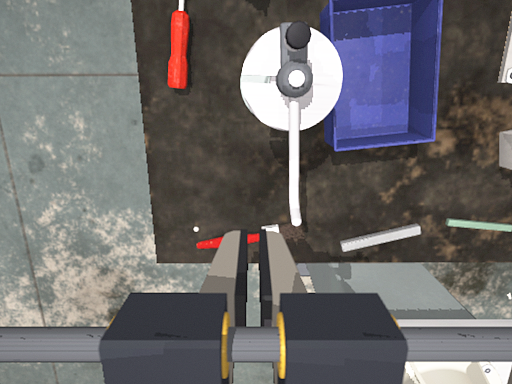

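```bash
python3 - <<'E'
from h import *
z=np.load('pics/w2.npz'); p=dict(intrinsics=z['K'],cam_to_world=z['T'])
for n,u,v,h in (('hubtop',294.5,78,.196),('knob',298,35,.210),('tip',297,219,.197),('arm mid',294.5,150,.1795),('arm85?',295,190,.1795),
 ('flangeL',240.5,78,.16),('flangeR',343,78,.16),('fl bot',292,131,.16),('slotouter',244,78,.16),('slot in',275,78,.16)): print(n,np.round(ray(p,u,v,h),4))
a=cv2.imread('pics/w2.png'); cv2.imwrite('pics/c4.png',cv2.resize(a[15:240,230:350],None,fx=5,fy=5,interpolation=cv2.INTER_CUBIC)[:600]); 
b=cv2.resize(a[20:140,235:350],None,fx=5,fy=5,interpolation=cv2.INTER_CUBIC); cv2.imwrite('pics/c5.png',b)
E
```

```text
hubtop [0.5511 0.2918 0.196 ]
knob [0.58   0.2919 0.21  ]
tip [0.432  0.2858 0.197 ]
arm mid [0.491  0.2879 0.1795]
arm85? [0.4538 0.2862 0.1795]
flangeL [0.5526 0.3358 0.16  ]
flangeR [0.5522 0.2442 0.16  ]
fl bot [0.5056 0.2883 0.16  ]
slotouter [0.5526 0.3326 0.16  ]
slot in [0.5525 0.3049 0.16  ]
```

View pics/c5.png

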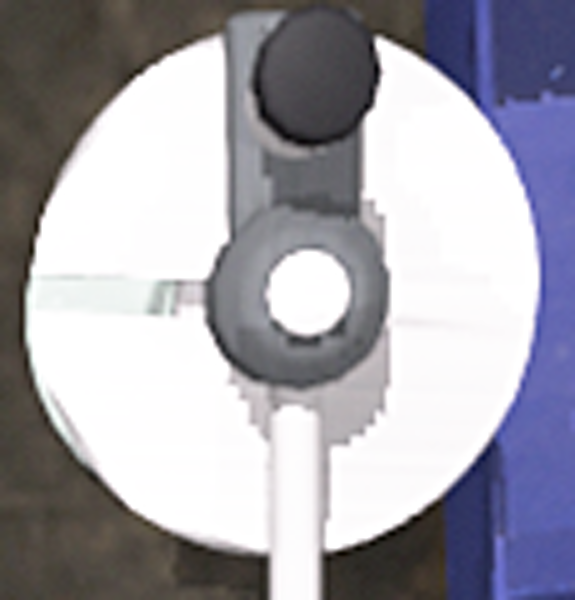

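The hook arm points at about 183° (world). The slot shows at about 90°, opposite the expected lock direction of about 270°. Lowering the shut fingers behind the arm.

```bash
python3 -m jog '[[[0.009,0,0.05],-0.015],[[0.009,0,0.1],-0.015],[[0.009,0,0.144],-0.015],[[0.009,0,0.144],-0.015],[[0.009,0,0.144],-0.015]]'
cat >> h.py <<'E'
C=np.array([.5515,.291])
def plan(phis,s,z=.160,r=.085):
    o=get_obs(); Rm=R.from_quat(o['tcp_rot']).as_matrix(); yaw=np.degrees(np.arctan2(Rm[1,0],Rm[0,0]))
    print('t',o['time_s'],'tcp',np.round(o['eef_pos'],4),'yaw',round(yaw,2),'F',np.round(o['force'],2))
    out=[]
    for f in phis:
        a=np.radians(f); q=C+r*np.array([np.cos(a),np.sin(a)])-s*np.array([-np.sin(a),np.cos(a)])
        d=Rm.T@(np.r_[q,z]-o['eef_pos']); t=-(((f-180)-yaw+180)%360-180)/180
        out.append([np.round(d,4).tolist(),round(t,4)])
    print(str(out).replace(' ',''))
E
python3 - <<'E'
from h import *
plan([182.7],.0245); plan([182.7,185,188,191,194,197,200,203,206],.0225)
E
```

```text
time_s: 5.2
eef_pos: [0.4664, 0.3255, 0.1612]
tcp_rot: [1.0, 0.022, -0.0, 0.0]
force: [0.2, -0.3, 0.8]
grip_width: 0.0
t 5.2 tcp [0.4664 0.3255 0.1612] yaw 2.51 F [ 0.22 -0.25  0.85]
[[[-0.0015,0.014,0.0012],np.float64(-0.0011)]]
t 5.2 tcp [0.4664 0.3255 0.1612] yaw 2.51 F [ 0.22 -0.25  0.85]
[[[-0.0015,0.016,0.0012],np.float64(-0.0011)],[[-0.0024,0.0194,0.0012],np.float64(-0.0138)],[[-0.0032,0.0239,0.0012],np.float64(-0.0305)],[[-0.0038,0.0285,0.0012],np.float64(-0.0472)],[[-0.0042,0.0331,0.0012],np.float64(-0.0638)],[[-0.0044,0.0377,0.0012],np.float64(-0.0805)],[[-0.0043,0.0423,0.0012],np.float64(-0.0972)],[[-0.004,0.0469,0.0012],np.float64(-0.1138)],[[-0.0034,0.0515,0.0012],np.float64(-0.1305)]]
```

```bash
python3 -m jog '[[[-0.0015,0.012,0.0012],-0.001],[[-0.0015,0.016,0.0012],-0.001],[[-0.002,0.018,0.0012],-0.009],[[-0.0025,0.0195,0.0012],-0.014],[[-0.003,0.022,0.0012],-0.022],[[-0.003,0.024,0.0012],-0.03],[[-0.0035,0.0285,0.0012],-0.047],[[-0.004,0.033,0.0012],-0.064],[[-0.004,0.0375,0.0012],-0.08],[[-0.004,0.0425,0.0012],-0.097],[[-0.004,0.047,0.0012],-0.114],[[-0.0035,0.0515,0.0012],-0.13]]'
python3 - <<'E'
from h import *
o,p=wrist('w3.png')
plan(range(209,246,3),.0225)
E
```

```text
time_s: 6.4
eef_pos: [0.4653, 0.2743, 0.1603]
tcp_rot: [0.974, 0.226, -0.0, -0.0]
force: [0.5, 3.9, 2.0]
grip_width: 0.0002
t 6.45 tcp [0.4653 0.2735 0.1602] yaw 26.27 F [ 1.05 -0.76  0.14]
[[[-0.0009,0.004,0.0002],np.float64(-0.0151)],[[-0.0018,0.0086,0.0002],np.float64(-0.0318)],[[-0.0024,0.0131,0.0002],np.float64(-0.0485)],[[-0.0028,0.0177,0.0002],np.float64(-0.0651)],[[-0.0029,0.0223,0.0002],np.float64(-0.0818)],[[-0.0028,0.0269,0.0002],np.float64(-0.0985)],[[-0.0024,0.0315,0.0002],np.float64(-0.1151)],[[-0.0018,0.0361,0.0002],np.float64(-0.1318)],[[-0.001,0.0406,0.0002],np.float64(-0.1485)],[[0.0001,0.0451,0.0002],np.float64(-0.1651)],[[0.0014,0.0495,0.0002],np.float64(-0.1818)],[[0.0029,0.0538,0.0002],np.float64(-0.1985)],[[0.0047,0.0581,0.0002],np.float64(-0.2151)]]
```

View pics/w3.png

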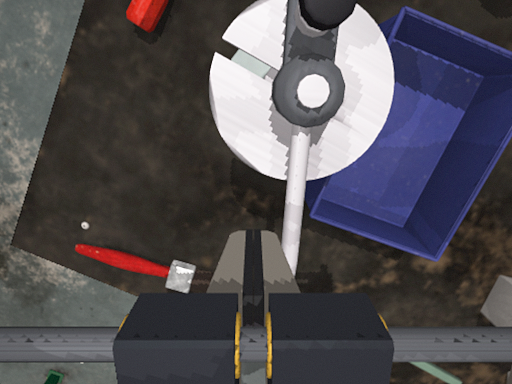

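The arm has followed the finger (push about 4 N), and the slot is clearly visible at (222,52)–(268,72). Computing its direction.

```bash
python3 - <<'E'
from h import *
a=cv2.imread('pics/w3.png'); cv2.imwrite('pics/c6.png',cv2.resize(a[0:130,190:350],None,fx=5,fy=5,interpolation=cv2.INTER_CUBIC)[:600])
E
```

```text
(no output)
```

View pics/c6.png

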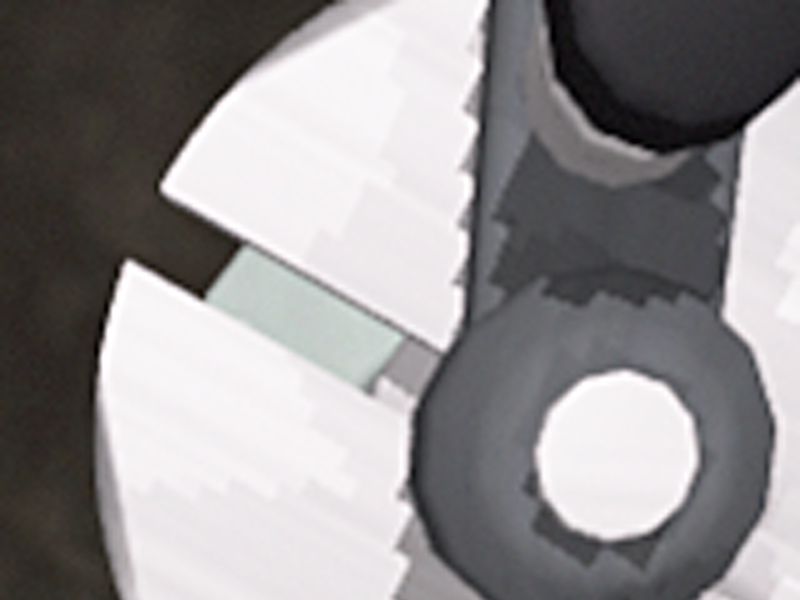

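```bash
python3 - <<'E'
from h import *
z=np.load('pics/w3.npz'); p=dict(intrinsics=z['K'],cam_to_world=z['T'])
P=lambda x,y:(x/5+190-.5,y/5-.5)
for h in(.155,.16,.165):
    q=[ray(p,*P(*c),h)[:2] for c in((162,187),(440,350),(127,262),(370,385))]
    m=(q[0]+q[2])/2; print(h,[np.degrees(np.arctan2(*(q[a]-q[b])[::-1])) for a,b in((0,1),(2,3))], m, np.linalg.norm(q[0]-q[2]),np.linalg.norm(m-C),np.degrees(np.arctan2(*(m-C)[::-1])))
print(ray(p,*P(617,455),.196))
E
```

```text
0.155 [np.float64(87.53934513514163), np.float64(90.6395330402562)] [0.55277987 0.33574114] 0.007587539167578571 0.0447594374864686 88.36143547384353
0.16 [np.float64(87.53934513514169), np.float64(90.63953304025617)] [0.55242581 0.33502892] 0.007370252032332591 0.04403865011576681 88.79540558117964
0.165 [np.float64(87.53934513514153), np.float64(90.63953304025641)] [0.55207174 0.3343167 ] 0.007152964897086614 0.04332047316755171 89.24379104453043
[0.55101233 0.29049995 0.196     ]
```

```bash
python3 -m jog '[[[-0.001,0.004,0],-0.015],[[-0.002,0.0085,0],-0.032],[[-0.0025,0.013,0],-0.0485],[[-0.003,0.0175,0],-0.065],[[-0.003,0.0225,0],-0.082],[[-0.003,0.027,0],-0.0985],[[-0.0025,0.0315,0],-0.115],[[-0.002,0.036,0],-0.132],[[-0.001,0.0405,0],-0.1485],[[0,0.045,0],-0.165],[[0.0015,0.0495,0],-0.182],[[0.003,0.054,0],-0.1985],[[0.0045,0.058,0],-0.215]]'
python3 - <<'E'
from h import *
plan([247,249,251,253,255,257],.0225)
E
```

```text
time_s: 7.75
eef_pos: [0.4945, 0.2236, 0.16]
tcp_rot: [0.843, 0.538, -0.001, -0.0]
force: [-1.0, 2.8, 1.8]
grip_width: 0.0002
t 7.75 tcp [0.4945 0.2236 0.16  ] yaw 65.09 F [-1.04  2.84  1.76]
[[[-0.0006,0.0036,-0.0],np.float64(-0.0106)],[[-0.0012,0.0066,-0.0],np.float64(-0.0217)],[[-0.0017,0.0096,-0.0],np.float64(-0.0328)],[[-0.0021,0.0127,-0.0],np.float64(-0.0439)],[[-0.0025,0.0157,-0.0],np.float64(-0.055)],[[-0.0027,0.0188,-0.0],np.float64(-0.0662)]]
```

```bash
python3 -m jog '[[[-0.0005,0.0035,0],-0.0105],[[-0.001,0.0065,0],-0.0215],[[-0.0015,0.0095,0],-0.033],[[-0.002,0.0125,0],-0.044],[[-0.0025,0.0155,0],-0.055],[[-0.0025,0.0185,0],-0.066]]'
python3 - <<'E'
from h import *
plan(np.arange(258,263,.5),.0225)
E
```

```text
time_s: 8.35
eef_pos: [0.5095, 0.2134, 0.1598]
tcp_rot: [0.782, 0.623, -0.002, -0.001]
force: [-2.7, 1.0, 2.7]
grip_width: 0.0005
t 8.35 tcp [0.5095 0.2134 0.1598] yaw 77.05 F [-2.67  1.01  2.67]
[[[-0.0004,0.0024,-0.0002],np.float64(-0.0053)],[[-0.0005,0.0032,-0.0002],np.float64(-0.0081)],[[-0.0007,0.0039,-0.0002],np.float64(-0.0108)],[[-0.0009,0.0047,-0.0002],np.float64(-0.0136)],[[-0.0011,0.0054,-0.0002],np.float64(-0.0164)],[[-0.0012,0.0062,-0.0002],np.float64(-0.0192)],[[-0.0014,0.0069,-0.0002],np.float64(-0.0219)],[[-0.0015,0.0077,-0.0003],np.float64(-0.0247)],[[-0.0016,0.0084,-0.0003],np.float64(-0.0275)],[[-0.0018,0.0092,-0.0003],np.float64(-0.0303)]]
```

```bash
python3 -m jog '[[[-0.0003,0.0016,0],-0.003],[[-0.0004,0.0024,0],-0.005],[[-0.0005,0.0032,0],-0.008],[[-0.0007,0.004,0],-0.011],[[-0.0009,0.0048,0],-0.0135],[[-0.001,0.0056,0],-0.0165],[[-0.0012,0.0064,0],-0.019],[[-0.0014,0.0072,0],-0.022]]'
python3 - <<'E'
from h import *
plan(np.arange(261.5,268,.5),.0225)
E
```

```text
time_s: 9.15
eef_pos: [0.5162, 0.2104, 0.1597]
tcp_rot: [0.76, 0.65, -0.002, -0.001]
force: [-2.3, 0.4, -0.3]
grip_width: 0.0007
t 9.15 tcp [0.5162 0.2104 0.1597] yaw 81.05 F [-2.29  0.44 -0.25]
[[[-0.0,0.0005,-0.0003],np.float64(-0.0025)],[[-0.0002,0.0012,-0.0003],np.float64(-0.0053)],[[-0.0004,0.002,-0.0003],np.float64(-0.0081)],[[-0.0006,0.0027,-0.0004],np.float64(-0.0108)],[[-0.0007,0.0035,-0.0004],np.float64(-0.0136)],[[-0.0009,0.0042,-0.0004],np.float64(-0.0164)],[[-0.0011,0.005,-0.0004],np.float64(-0.0192)],[[-0.0012,0.0057,-0.0004],np.float64(-0.0219)],[[-0.0013,0.0065,-0.0004],np.float64(-0.0247)],[[-0.0015,0.0072,-0.0004],np.float64(-0.0275)],[[-0.0016,0.008,-0.0004],np.float64(-0.0303)],[[-0.0017,0.0088,-0.0004],np.float64(-0.0331)],[[-0.0018,0.0095,-0.0004],np.float64(-0.0358)]]
```

```bash
python3 -m jog '[[[-0.0002,0.0012,0],-0.005],[[-0.0004,0.002,0],-0.008],[[-0.0006,0.0027,0],-0.011],[[-0.0007,0.0035,0],-0.0135],[[-0.0009,0.0042,0],-0.0165]]'
python3 - <<'E'
from h import *
plan(np.arange(265,270,.5),.0225)
p=grab_frame('side'); a=cv2.cvtColor(p['color'],cv2.COLOR_RGB2BGR); cv2.imwrite('pics/s1.png',cv2.resize(a[185:285,130:280],None,fx=5,fy=5,interpolation=cv2.INTER_CUBIC))
E
```

```text
time_s: 9.65
eef_pos: [0.5203, 0.2087, 0.1596]
tcp_rot: [0.743, 0.67, -0.002, -0.001]
force: [-3.0, -0.3, 0.3]
grip_width: 0.0003
t 9.65 tcp [0.5203 0.2087 0.1596] yaw 84.06 F [-2.99 -0.25  0.27]
[[[-0.0003,0.0015,-0.0004],np.float64(-0.0052)],[[-0.0005,0.0022,-0.0004],np.float64(-0.008)],[[-0.0006,0.003,-0.0004],np.float64(-0.0108)],[[-0.0008,0.0037,-0.0004],np.float64(-0.0136)],[[-0.001,0.0045,-0.0004],np.float64(-0.0163)],[[-0.0011,0.0052,-0.0004],np.float64(-0.0191)],[[-0.0013,0.006,-0.0004],np.float64(-0.0219)],[[-0.0014,0.0067,-0.0004],np.float64(-0.0247)],[[-0.0015,0.0075,-0.0004],np.float64(-0.0275)],[[-0.0017,0.0082,-0.0004],np.float64(-0.0302)]]
```

View pics/s1.png

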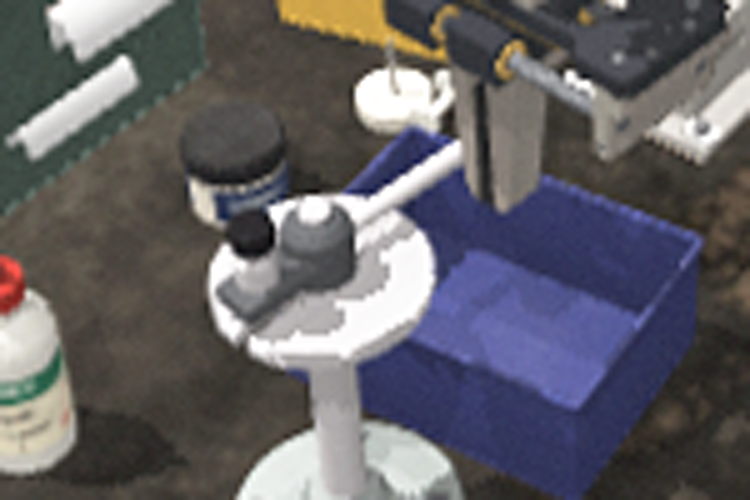

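The view shows the bracket nearly over the slot (240,330), with the knob still up. Continuing in smaller steps.

```bash
python3 -m jog '[[[-0.0002,0.001,0],-0.003],[[-0.0003,0.0015,0],-0.005],[[-0.0004,0.002,0],-0.007],[[-0.0005,0.0025,0],-0.009]]'
python3 - <<'E'
from h import *
plan([265,266,267,268],.0225)
E
```

```text
time_s: 10.1
eef_pos: [0.5227, 0.2079, 0.1596]
tcp_rot: [0.733, 0.68, -0.002, -0.001]
force: [-3.4, -0.9, 1.6]
grip_width: 0.0002
t 10.1 tcp [0.5227 0.2079 0.1596] yaw 85.74 F [-3.36 -0.93  1.61]
[[[0.0003,-0.001,-0.0004],np.float64(0.0041)],[[-0.0001,0.0004,-0.0004],np.float64(-0.0015)],[[-0.0004,0.0019,-0.0004],np.float64(-0.007)],[[-0.0008,0.0034,-0.0004],np.float64(-0.0126)]]
```

```bash
python3 -m jog '[[[-0.0002,0.001,0],-0.003],[[-0.0003,0.0015,0],-0.005],[[-0.0004,0.002,0],-0.007]]'
python3 - <<'E'
from h import *
plan([266,267,268,269],.0225)
p=grab_frame('side'); a=cv2.cvtColor(p['color'],cv2.COLOR_RGB2BGR); cv2.imwrite('pics/s2.png',cv2.resize(a[185:285,130:280],None,fx=5,fy=5,interpolation=cv2.INTER_CUBIC))
E
```

```text
time_s: 10.4
eef_pos: [0.5254, 0.2075, 0.1598]
tcp_rot: [0.725, 0.689, -0.001, -0.001]
force: [-0.2, 0.1, 0.2]
grip_width: 0.0002
t 10.4 tcp [0.5254 0.2075 0.1598] yaw 87.03 F [-0.17  0.09  0.22]
[[[0.0001,-0.0023,-0.0002],np.float64(0.0057)],[[-0.0003,-0.0008,-0.0002],np.float64(0.0002)],[[-0.0007,0.0007,-0.0002],np.float64(-0.0054)],[[-0.001,0.0021,-0.0002],np.float64(-0.0109)]]
```

View pics/s2.png

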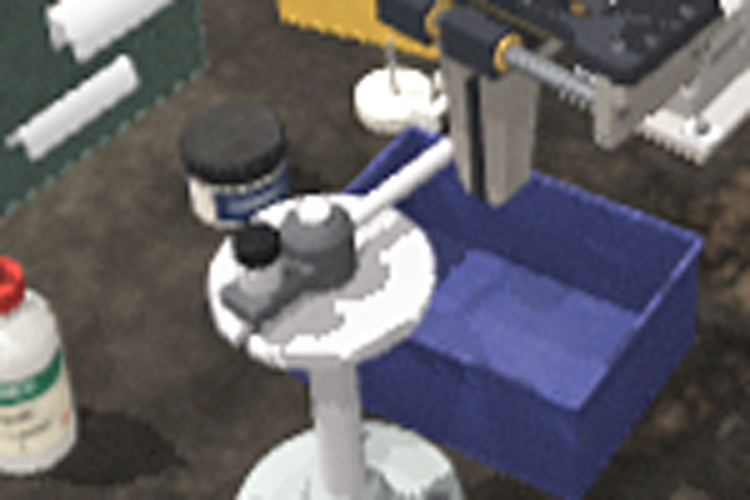

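The push dropped from 3.5 N to about 0 and the knob looks lower. I'll check this by predicting the knob's pixel for pin up and pin home.

```bash
python3 - <<'E'
from h import *
p=grab_frame('side'); s=grab_frame('scene'); save(s,'sc3.png')
for ph,z in((264,.2),(267,.2),(267,.195),(268,.2),(268,.195),(269.5,.2),(269.5,.195)):
    a=np.radians(ph); X=[*(C-.03*np.array([np.cos(a),np.sin(a)])),z]
    u=proj(p,X); print(ph,z,'side crop',np.round((u-[130,185]+.5)*5,1),'scene',np.round(proj(s,X),1))
a=cv2.imread('pics/sc3.png'); cv2.imwrite('pics/c7.png',cv2.resize(a[170:290,160:290],None,fx=5,fy=5,interpolation=cv2.INTER_CUBIC))
# dark knob centroid in side crops
for n in('s1','s2'):
    g=cv2.imread(f'pics/{n}.png'); m=(g.max(2)<50); m[:190]=0;m[290:]=0;m[:,:215]=0;m[:,300:]=0
    k=cv2.connectedComponentsWithStats(m.astype('uint8')); i=1+np.argmax(k[2][1:,4]); print(n,k[2][i],k[3][i])
E
```

```text
264 0.2 side crop [253.  239.9] scene [187.7 202.9]
267 0.2 side crop [255.8 241.7] scene [188.1 203.1]
267 0.195 side crop [257.1 251.1] scene [188.2 204.9]
268 0.2 side crop [256.8 242.3] scene [188.2 203.1]
268 0.195 side crop [258.1 251.7] scene [188.3 205. ]
269.5 0.2 side crop [258.2 243.2] scene [188.4 203.2]
269.5 0.195 side crop [259.6 252.5] scene [188.5 205.1]
s1 [226 212  48  45 941] [255.11052072 238.45270988]
s2 [ 236  226   45   42 1065] [258.97934272 247.71267606]
```

View pics/c7.png

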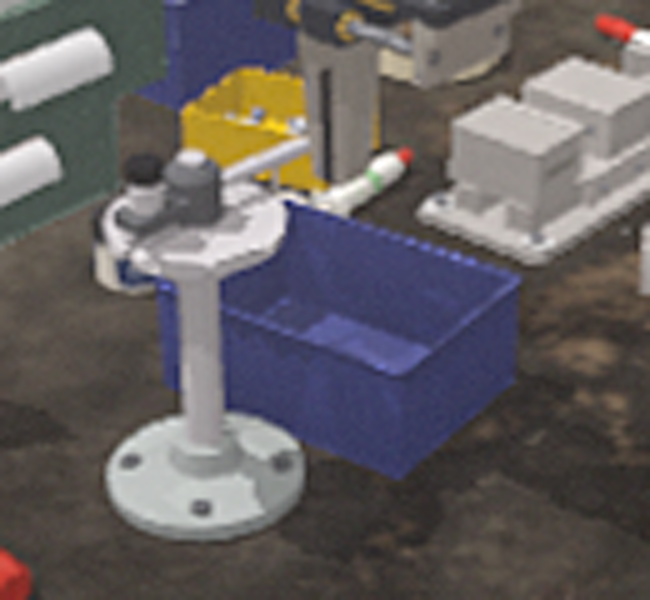

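The knob's pixel moved about 12 crop pixels downward, against an expected 12 for pin home and 2 for pin up, so the arm is locked. Backing off, lifting and looking.

```bash
python3 -m jog '[[[0,-0.01,0],0],[[0,-0.03,0],0],[[0,-0.035,-0.04],0],[[0,-0.01,-0.09],0],[[0,0.02,-0.14],0],[[-0.02,0.02,-0.14],0],[[-0.02,0.02,-0.14],0]]' 100
python3 - <<'E'
from h import *
o,p=wrist('w4.png'); print(o['time_s'],np.round(o['eef_pos'],4),np.round(o['force'],2))
for q in([.5515,.191,.1765],[.5515,.164,.2],[*C,.196],[.5515,.321,.205]): print(proj(p,q))
E
```

```text
time_s: 11.25
eef_pos: [0.546, 0.1857, 0.3022]
tcp_rot: [0.726, 0.688, 0.001, 0.0]
force: [-0.3, 0.1, -0.2]
grip_width: 0.0541
11.25 [0.546  0.1857 0.3022] [-0.29  0.05 -0.21]
[257.54959119 180.23863026]
[259.47744582 216.87188974]
[251.48351358  61.98703026]
[249.15757927  16.51984674]
```

View pics/w4.png

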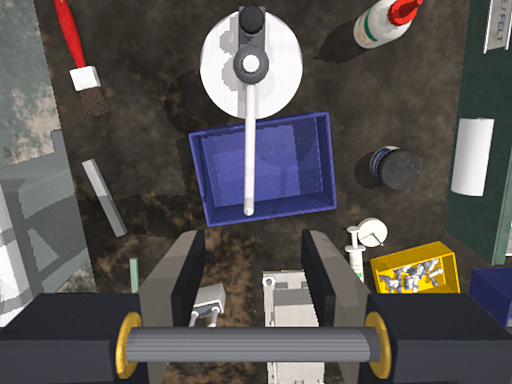

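```bash
python3 - <<'E'
from h import *
a=cv2.imread('pics/w4.png'); cv2.imwrite('pics/c8.png',cv2.resize(a[0:225,195:305],None,fx=2.6,fy=2.6,interpolation=cv2.INTER_CUBIC))
z=np.load('pics/w4.npz'); p=dict(intrinsics=z['K'],cam_to_world=z['T'])
# arm bar bright edges per row
g=a.astype(float).min(2)
L=[]
for v in range(125,200,5):
    r=g[v,235:265]; w=np.where(r>150)[0]
    if len(w)>3: u=235+w.mean(); X=ray(p,u,v,.177); L.append(X[:2]); print(v,round(u,2),len(w),np.round(X[:2],4))
L=np.array(L); k=np.polyfit(L[:,1],L[:,0],1); print('dir',270+np.degrees(np.arctan(-k[0])), 'x at post',np.polyval(k,.291),'x at seat',np.polyval(k,.191))
for n,u,v,h in(('hub',250.5,64,.196),('knob',251.5,20,.205),('tip',248.5,211,.199)): print(n,np.round(ray(p,u,v,h),4))
E
```

```text
125 249.5 10 [0.547  0.2413]
130 249.5 10 [0.5467 0.237 ]
135 249.5 10 [0.5465 0.2327]
140 249.5 10 [0.5462 0.2283]
145 249.5 10 [0.546  0.2239]
150 249.5 10 [0.5457 0.2194]
155 249.5 10 [0.5455 0.2149]
160 249.5 10 [0.5452 0.2103]
165 249.5 10 [0.5449 0.2058]
170 249.5 10 [0.5447 0.2011]
175 249.0 9 [0.5439 0.1965]
180 249.0 9 [0.5437 0.1918]
185 249.0 9 [0.5434 0.187 ]
190 249.0 9 [0.5431 0.1822]
195 249.0 9 [0.5429 0.1774]
dir 266.2172847560536 x at post 0.5503770029536907 x at seat 0.5437653103538829
hub [0.5507 0.2896 0.196 ]
knob [0.5531 0.3186 0.205 ]
tip [0.5422 0.1696 0.199 ]
```

View pics/c8.png

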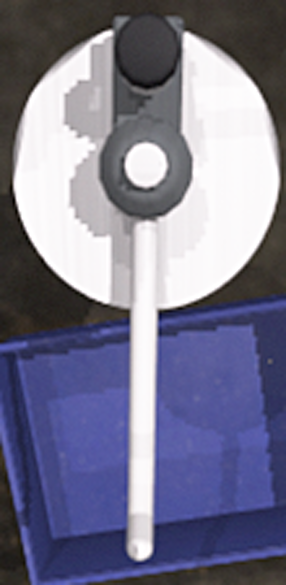

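The arm is locked at about 266°, slot hidden under the bracket; the seat is at about (0.544,0.191). Next, above the block for the grasp.

```bash
cat >> h.py <<'E'
def go(x,y,z,yawt):
    o=get_obs(); Rm=R.from_quat(o['tcp_rot']).as_matrix(); yaw=np.degrees(np.arctan2(Rm[1,0],Rm[0,0]))
    d=Rm.T@(np.array([x,y,z])-o['eef_pos']); t=-((yawt-yaw+180)%360-180)/180
    print('t',round(o['time_s'],2),'tcp',np.round(o['eef_pos'],4),'yaw',round(yaw,2),'F',np.round(o['force'],2),'w',round(o['grip_width'],4),'->',np.round(d,4).tolist(),round(t,4))
E
python3 - <<'E'
from h import *
go(.464,-.040,.2,99.5)
E
```

```text
t 11.3 tcp [0.5445 0.1862 0.3003] yaw 86.91 F [-0.39  0.14  0.09] w 0.0583 -> [-0.2302, -0.0681, 0.1004] -0.0699
```

```bash
python3 -m jog '[[[-0.05,-0.015,0],-0.02],[[-0.1,-0.03,0],-0.04],[[-0.23,-0.068,0.1],-0.07],[[-0.23,-0.068,0.1],-0.07],[[-0.23,-0.068,0.1],-0.07],[[-0.23,-0.068,0.1],-0.07],[[-0.23,-0.068,0.1],-0.07],[[-0.23,-0.068,0.1],-0.07]]' 85
python3 - <<'E'
from h import *
o,p=wrist('w5.png'); 
u=proj(p,[.464,-.04,.046]); print(u,proj(p,[.464,-.04,.097]))
go(.464,-.04,.2,99.5)
E
```

```text
time_s: 12.1
eef_pos: [0.4633, -0.0391, 0.1998]
tcp_rot: [0.646, 0.763, -0.001, -0.001]
force: [0.8, 0.7, 0.5]
grip_width: 0.0783
[253.01309455 179.42361741] [252.83780365 194.29248521]
t 12.15 tcp [ 0.4641 -0.0388  0.2004] yaw 99.51 F [0.03 0.34 0.94] w 0.0785 -> [-0.0011, -0.0003, 0.0004] 0.0001
```

View pics/w5.png

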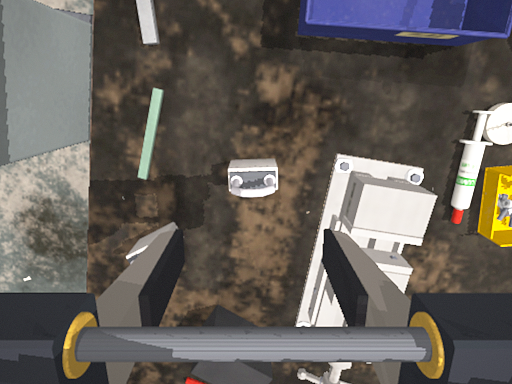

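The block sits where predicted (crown at (253,192)) and is square to the jaws. Descending and gripping.

```bash
python3 -m jog '[[[-0.001,0,0.05],0],[[-0.001,0,0.1],0],[[-0.001,0,0.13],0],[[-0.001,0,0.1425],0],[[-0.001,0,0.1425],0],[[-0.001,0,0.1425],0]]'
python3 - <<'E'
from h import *
go(.464,-.04,.057,99.5)
E
python3 -m jog '[[[0,0,0],0],[[0,0,0],0],[[0,0,0],0],[[0,0,0],0],[[0,0,0],0],[[0,0,0],0],[[0,0,0],0],[[0,0,0],0]]' 20 45
```

```text
time_s: 12.75
eef_pos: [0.4653, -0.0393, 0.0592]
tcp_rot: [0.646, 0.764, 0.0, -0.0]
force: [0.1, -0.1, 0.1]
grip_width: 0.0779
t 12.75 tcp [ 0.4653 -0.0393  0.0592] yaw 99.55 F [ 0.06 -0.08  0.15] w 0.0779 -> [-0.0005, -0.0014, 0.0022] 0.0003
time_s: 13.55
eef_pos: [0.4649, -0.0393, 0.0592]
tcp_rot: [0.646, 0.764, -0.0, -0.0]
force: [-3.2, -1.2, 4.8]
grip_width: 0.039
```

```bash
python3 -m jog '[[[0,0,-0.01],0],[[0,0,-0.03],0],[[0,0,-0.06],0],[[0,0,-0.1],0],[[0,0,-0.14],0],[[0,0,-0.155],0],[[0,0,-0.155],0],[[0,0,-0.155],0],[[0,0,-0.155],0]]'
python3 - <<'E'
from h import *
o,p=wrist('w6.png'); go(.5395,.1259,.2137,86.1); s=grab_frame('side'); save(s,'s6.png')
E
```

```text
time_s: 14.45
eef_pos: [0.464, -0.0393, 0.2127]
tcp_rot: [0.646, 0.764, -0.001, -0.001]
force: [-0.2, -0.2, -3.7]
grip_width: 0.0386
t 14.5 tcp [ 0.4641 -0.0393  0.2127] yaw 99.55 F [-0.15 -0.16 -3.74] w 0.0386 -> [0.1504, 0.1018, -0.0012] 0.0747
```

View pics/w6.png

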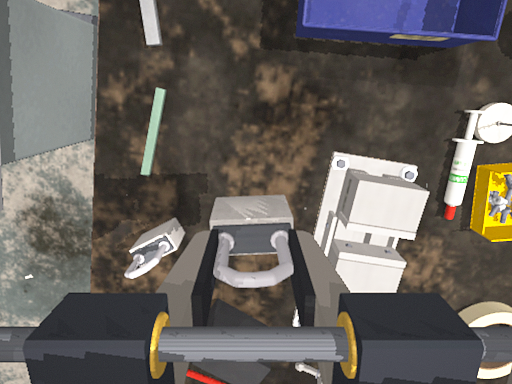

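View pics/s6.png

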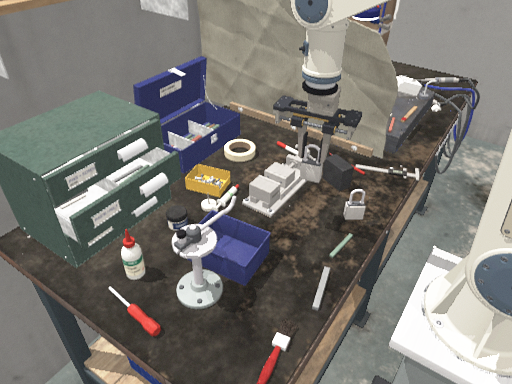

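```bash
python3 - <<'E'
from h import *
z=np.load('pics/w6.npz'); p=dict(intrinsics=z['K'],cam_to_world=z['T'])
t=np.array([.4641,-.0393,.2127]); y=np.radians(99.55); ex=np.array([np.cos(y),np.sin(y),0]); ey=np.array([np.sin(y),-np.cos(y),0])
for off in(-.003,0,.003):
    f=lambda a,b,h: np.round(proj(p,t+ex*(a+off)+ey*b+[0,0,h-.0592]),1)
    print(off,'crown mid',f(0,0,.0935),'plate corners',f(.009,-.02,.05),f(.009,.02,.05),'block top corners',f(.012,-.025,.046),f(.012,.025,.046),'bottom',f(.012,-.025,0),f(.012,.025,0))
a=cv2.imread('pics/w6.png'); cv2.imwrite('pics/c9.png',cv2.resize(a[180:300,190:320],None,fx=5,fy=5,interpolation=cv2.INTER_CUBIC))
E
```

```text
-0.003 crown mid [250.9 285. ] plate corners [217.2 230. ] [285.9 230. ] block top corners [209.3 222.6] [293.9 222.7] bottom [217.5 198.8] [286.6 198.8]
0 crown mid [250.9 279.3] plate corners [217.1 225.2] [286.  225.2] block top corners [209.1 217.8] [294.  217.9] bottom [217.4 194.8] [286.7 194.9]
0.003 crown mid [250.8 273.5] plate corners [216.9 220.3] [286.2 220.4] block top corners [208.9 213.1] [294.2 213.1] bottom [217.3 190.8] [286.8 190.9]
```

View pics/c9.png

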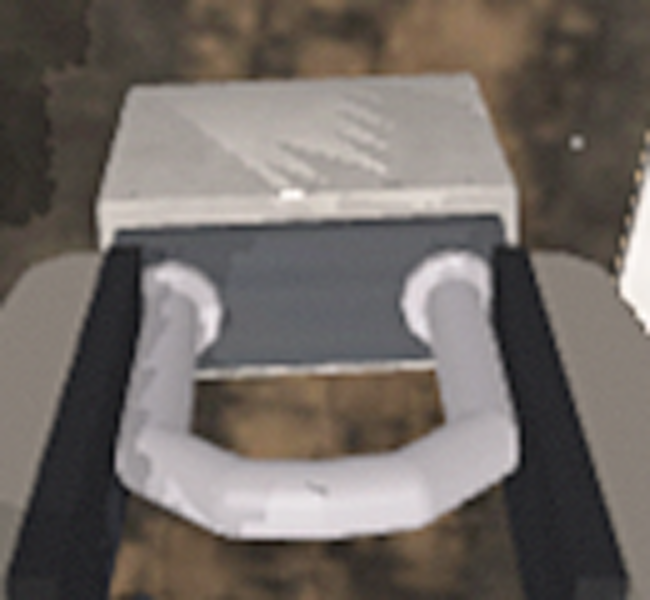

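Block held squarely (about 0.38 kg), crown at (253,279) as predicted. Carrying it to just outside the hook tip.

```bash
python3 -m jog '[[[0.03,0.02,0],0.01],[[0.06,0.04,0],0.025],[[0.09,0.06,0],0.04],[[0.12,0.08,0],0.06],[[0.14,0.095,0],0.0745],[[0.15,0.102,0],0.0745],[[0.15,0.102,0.02],0.0745],[[0.15,0.102,0.035],0.0745],[[0.15,0.102,0.038],0.0745],[[0.15,0.102,0.038],0.0745],[[0.15,0.102,0.038],0.0745]]'
python3 - <<'E'
from h import *
o,p=wrist('w7.png'); go(.5395,.1259,.1737,86.1); 
for n in('side','scene'):
    s=grab_frame(n); save(s,n+'7.png'); a=cv2.imread(f'pics/{n}7.png')
    cv2.imwrite(f'pics/{n}7c.png',cv2.resize(a[160:280,150:300],None,fx=5,fy=5,interpolation=cv2.INTER_CUBIC))
E
```

```text
time_s: 15.65
eef_pos: [0.54, 0.1253, 0.1751]
tcp_rot: [0.73, 0.683, -0.001, -0.001]
force: [-0.4, 0.2, -3.1]
grip_width: 0.0387
t 15.7 tcp [0.5403 0.1254 0.1754] yaw 86.14 F [ 0.06  0.05 -3.02] w 0.0387 -> [0.0005, -0.0008, 0.0017] 0.0002
```

View pics/w7.png

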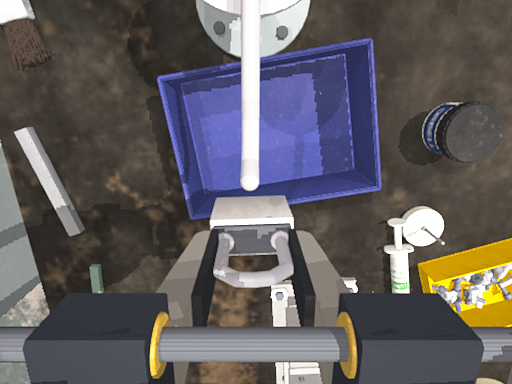

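View pics/side7c.png

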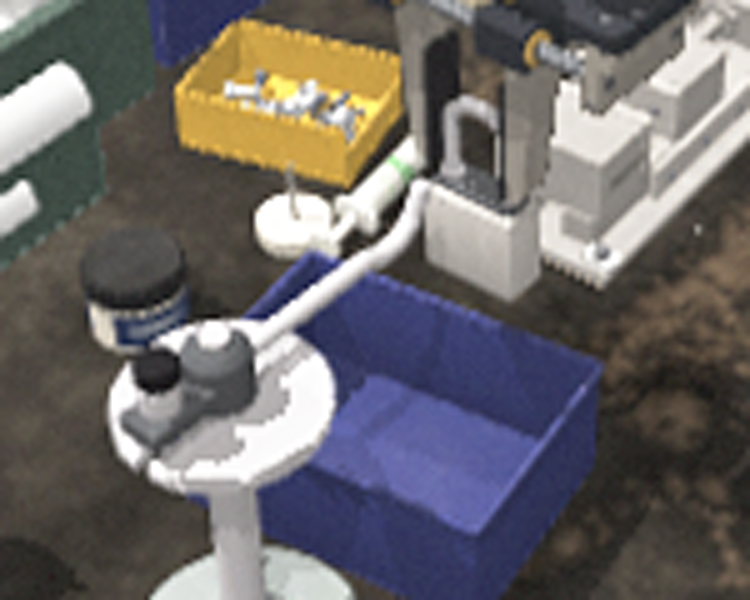

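View pics/scene7c.png

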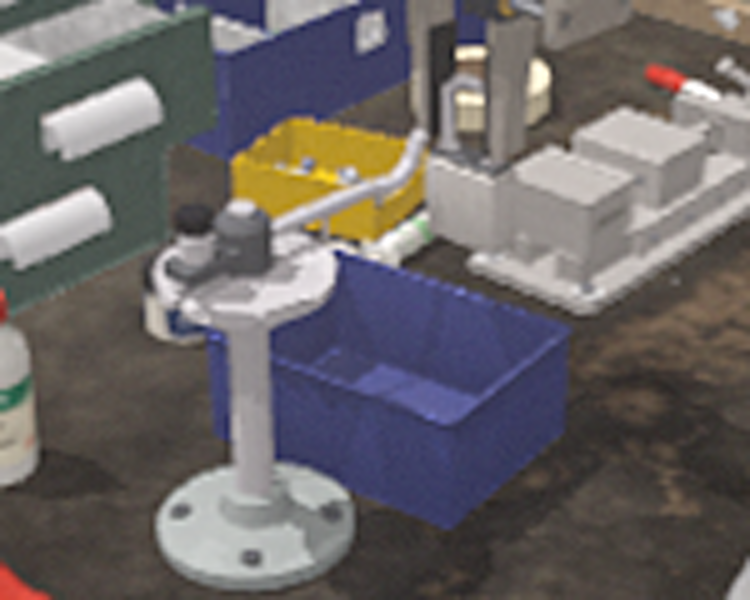

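```bash
python3 - <<'E'
from h import *
s=grab_frame('scene'); d=grab_frame('side')
def tri(obs):
    A=[];B=[]
    for p,(u,v) in obs:
        o=p['cam_to_world'][:3,3]; x=ray(p,u,v,0)-o; x/=np.linalg.norm(x); P=np.eye(3)-np.outer(x,x); A.append(P);B.append(P@o)
    X=np.linalg.lstsq(np.vstack(A),np.hstack(B),rcond=None)[0]
    return np.round(X,4),[np.round(proj(p,X)-q,1).tolist() for p,q in obs]
z=np.load('pics/w7.npz'); w=dict(intrinsics=z['K'],cam_to_world=z['T'])
q=lambda x,y:(x/5+150-.5,y/5+160-.5)
print('tip',tri([(d,q(425,190)),(s,q(419,138)),(w,(249.5,184))]))
print('crown top mid',tri([(d,q(480,101)),(s,q(465,80)),(w,(253.6,280))]))
go(.5395,.1259,.1737,86.1)
o=get_obs();Rm=R.from_quat(o['tcp_rot']).as_matrix()
for n,u,v,h in(('tip',249.5,184,.197),('crown',253.6,279,.21),('arm',251,60,.177),('arm',250.5,120,.177),('arm',250,150,.177)): X=ray(w,u,v,h);print(n,np.round(X,4),'tool',np.round(Rm.T@(X-o['eef_pos']),4))
for n,X in(('tip model',[C[0]-.0008-.068*.127,C[1]-.0005-.9977*.127,.197]),('crown model',[*o['eef_pos'][:2],o['eef_pos'][2]+.0345])):
    print(n,[np.round((proj(p,X)-[149.5,159.5])*5,0) for p in(d,s)],proj(w,X))
E
```

```text
tip (array([0.542 , 0.1662, 0.1902]), [[-0.3, -0.3], [0.3, 0.1], [-0.0, -0.7]])
crown top mid (array([0.5417, 0.127 , 0.2127]), [[-0.6, 0.5], [0.6, -0.4], [0.7, 0.0]])
t 15.9 tcp [0.54   0.1255 0.1752] yaw 86.14 F [-0.1  -0.64 -3.26] w 0.0387 -> [0.0003, -0.0006, 0.0015] 0.0002
tip [0.5422 0.1677 0.197 ] tool [ 0.0422 -0.0007 -0.0218]
crown [0.5413 0.1259 0.21  ] tool [ 0.0005  0.0012 -0.0348]
arm [0.5465 0.2225 0.177 ] tool [ 0.0972 -0.0001 -0.0018]
arm [0.5444 0.195  0.177 ] tool [ 0.0695 -0.0004 -0.0018]
arm [0.5431 0.1801 0.177 ] tool [ 0.0546 -0.0006 -0.0018]
tip model [array([427., 174.]), array([423., 126.])] [249.76593887 192.1044375 ]
crown model [array([482., 109.]), array([472.,  83.])] [250.88684628 279.49832421]
```

Crown underside is about 0.206 and hook tip top about 0.20, laterally aligned within about 1 mm. Threading the bail over the tip slowly.

```bash
python3 -m jog '[[[0.005,-0.0008,0.001],0],[[0.01,-0.0008,0.001],0],[[0.015,-0.0008,0.001],0],[[0.02,-0.0008,0.001],0],[[0.025,-0.0008,0.001],0],[[0.03,-0.0008,0.001],0],[[0.034,-0.0008,0.001],0],[[0.034,-0.0008,0.001],0]]'
python3 - <<'E'
from h import *
o,p=wrist('w8.png'); go(.544,.1907,.1742,86.1); 
for n in('side','scene'):
    s=grab_frame(n); save(s,n+'8.png'); a=cv2.imread(f'pics/{n}8.png')
    cv2.imwrite(f'pics/{n}8c.png',cv2.resize(a[160:240,190:270],None,fx=5,fy=5,interpolation=cv2.INTER_CUBIC))
cv2.imwrite('pics/m8.png',np.hstack([cv2.imread('pics/side8c.png'),cv2.imread('pics/scene8c.png')]))
E
```

```text
time_s: 16.7
eef_pos: [0.5416, 0.1601, 0.1742]
tcp_rot: [0.73, 0.683, -0.001, -0.001]
force: [-1.1, -0.6, -4.0]
grip_width: 0.0388
t 16.75 tcp [0.5415 0.1598 0.1742] yaw 86.17 F [ 0.46 -0.48 -3.56] w 0.0385 -> [0.031, 0.0004, -0.0] 0.0004
```

View pics/w8.png

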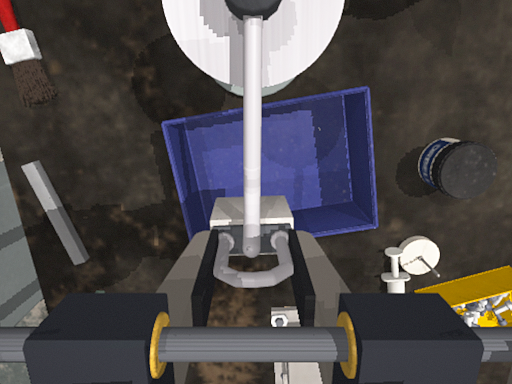

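View pics/m8.png

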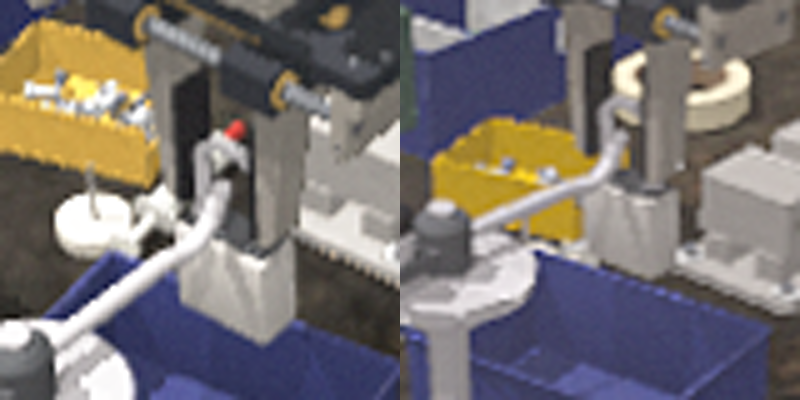

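The tip (251,248) is entering the bail opening, centred between the legs at (225,242) and (281,240), with no contact force. Continuing.

```bash
python3 -m jog '[[[0.004,0,0],0],[[0.008,0,0],0],[[0.012,0,0],0],[[0.016,0,0],0]]'
python3 - <<'E'
from h import *
go(.544,.1907,.1742,86.1)
E
python3 -m jog '[[[0.004,0,0],0],[[0.008,0,0],0],[[0.012,0,0],0],[[0.016,0,0],0],[[0.016,0,0],0]]'
python3 - <<'E'
from h import *
o,p=wrist('w9.png'); go(.544,.1907,.1742,86.1); 
for n in('side','scene'):
    s=grab_frame(n); save(s,n+'9.png'); a=cv2.imread(f'pics/{n}9.png')
    cv2.imwrite(f'pics/{n}9c.png',cv2.resize(a[160:240,190:270],None,fx=5,fy=5,interpolation=cv2.INTER_CUBIC))
cv2.imwrite('pics/m9.png',np.hstack([cv2.imread('pics/side9c.png'),cv2.imread('pics/scene9c.png')]))
E
```

```text
time_s: 17.25
eef_pos: [0.5426, 0.1758, 0.1742]
tcp_rot: [0.73, 0.683, -0.001, -0.001]
force: [-0.1, 0.8, -3.5]
grip_width: 0.0387
t 17.25 tcp [0.5426 0.1758 0.1742] yaw 86.15 F [-0.06  0.78 -3.53] w 0.0387 -> [0.015, 0.0004, 0.0] 0.0003
time_s: 17.75
eef_pos: [0.5437, 0.1923, 0.1742]
tcp_rot: [0.73, 0.683, -0.001, -0.001]
force: [0.1, 0.2, -2.4]
grip_width: 0.0388
t 17.8 tcp [0.5437 0.192  0.1741] yaw 86.17 F [ 0.2  -0.18 -4.55] w 0.0387 -> [-0.0013, 0.0004, -0.0001] 0.0004
```

View pics/w9.png

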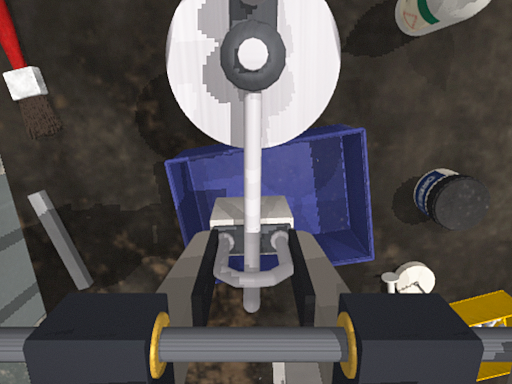

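View pics/m9.png

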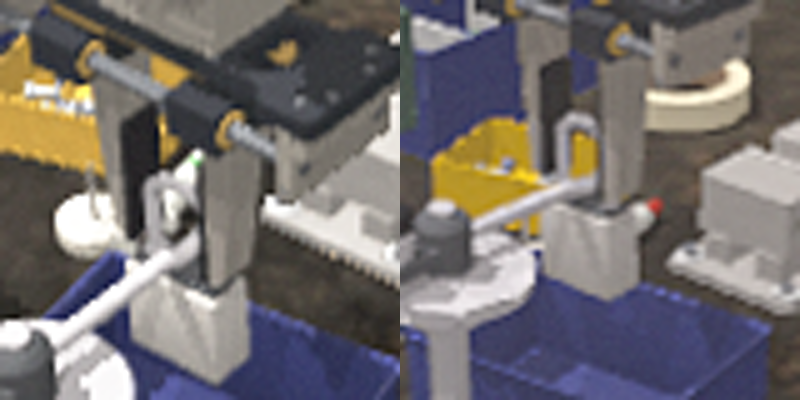

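The bail encircles the arm with the tip beyond the crown. Lowering.

```bash
python3 -m jog '[[[-0.0005,0,0.005],0],[[-0.0005,0,0.01],0],[[-0.0005,0,0.015],0],[[-0.0005,0,0.019],0],[[-0.0005,0,0.022],0],[[-0.0005,0,0.022],0]]'
python3 - <<'E'
from h import *
go(.544,.1907,.1457,86.1)
E
python3 -m jog '[[[0,0,0.001],0],[[0,0,0.002],0],[[0,0,0.003],0],[[0,0,0.004],0]]'
python3 - <<'E'
from h import *
go(.544,.1907,.1457,86.1)
E
```

```text
time_s: 18.5
eef_pos: [0.5432, 0.1911, 0.1516]
tcp_rot: [0.73, 0.683, -0.001, -0.001]
force: [-0.5, -0.3, -2.3]
grip_width: 0.0387
t 18.5 tcp [0.5432 0.1911 0.1516] yaw 86.15 F [-0.49 -0.34 -2.29] w 0.0387 -> [-0.0003, 0.0008, 0.0059] 0.0003
time_s: 18.9
eef_pos: [0.5433, 0.1911, 0.1476]
tcp_rot: [0.73, 0.683, -0.001, -0.001]
force: [0.3, 1.0, -3.2]
grip_width: 0.0385
t 18.9 tcp [0.5433 0.1911 0.1476] yaw 86.15 F [ 0.26  0.96 -3.23] w 0.0385 -> [-0.0003, 0.0008, 0.0019] 0.0003
```

```bash
python3 -m jog '[[[0,0,0.0005],0],[[0,0,0.001],0],[[0,0,0.0015],0]]'
python3 -m jog '[[[0,0,0.0005],0],[[0,0,0.001],0]]'

```

```text
time_s: 19.2
eef_pos: [0.5433, 0.1911, 0.1461]
tcp_rot: [0.73, 0.683, -0.001, -0.001]
force: [0.9, -1.3, -3.0]
grip_width: 0.039
time_s: 19.4
eef_pos: [0.5433, 0.1912, 0.1451]
tcp_rot: [0.73, 0.683, -0.001, -0.001]
force: [0.0, 0.2, -3.0]
grip_width: 0.0385
```

```bash
python3 -m jog '[[[0,0,0.0005],0],[[0,0,0.001],0]]'
python3 -m jog '[[[0,0,0.0005],0],[[0,0,0.001],0]]'

```

```text
time_s: 19.6
eef_pos: [0.5438, 0.1912, 0.1447]
tcp_rot: [0.73, 0.683, -0.001, -0.001]
force: [-1.5, -1.0, 4.8]
grip_width: 0.0386
time_s: 19.8
eef_pos: [0.5443, 0.1912, 0.1444]
tcp_rot: [0.73, 0.683, -0.0, -0.001]
force: [-1.5, -2.9, 8.7]
grip_width: 0.0387
```

Seated: the force went from -3 to +8.7 N, so about 12 N on the hook. Easing off a little, then opening.

```bash
python3 -m jog '[[[0,0,-0.0005],0],[[0,0,-0.0005],0]]'
python3 - <<'E'
from h import *
for n in('side','scene'):
    s=grab_frame(n); save(s,n+'10.png'); a=cv2.imread(f'pics/{n}10.png')
    cv2.imwrite(f'pics/{n}10c.png',cv2.resize(a[160:240,190:270],None,fx=5,fy=5,interpolation=cv2.INTER_CUBIC))
cv2.imwrite('pics/m10.png',np.hstack([cv2.imread('pics/side10c.png'),cv2.imread('pics/scene10c.png')]))
E
```

```text
time_s: 20.0
eef_pos: [0.5443, 0.1912, 0.1449]
tcp_rot: [0.73, 0.683, -0.0, -0.001]
force: [-0.2, -1.2, 0.1]
grip_width: 0.039
```

View pics/m10.png

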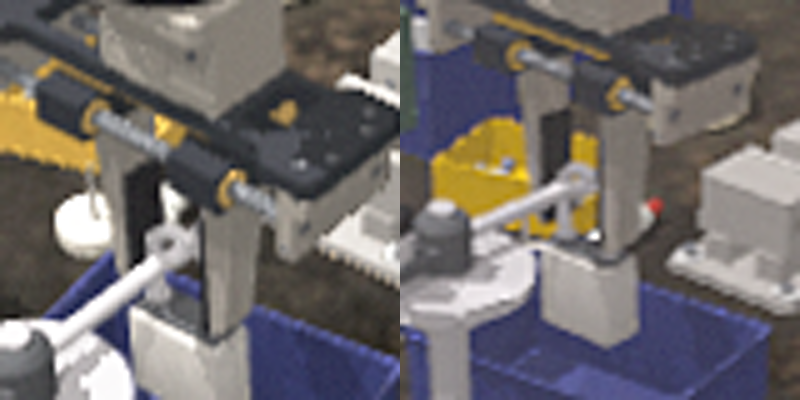

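Crown rests on the bar in the dip. Opening, letting it settle, then rising clear.

```bash
python3 -m jog '[[[0,0,0],0],[[0,0,0],0],[[0,0,0],0],[[0,0,0],0],[[0,0,0],0],[[0,0,0],0],[[0,0,0],0],[[0,0,0],0]]' 85
python3 - <<'E'
from h import *
o,p=wrist('w11.png'); s=grab_frame('side'); save(s,'side11.png'); go(.544,.1912,.1449,86.1)
E
```

```text
time_s: 20.9
eef_pos: [0.5444, 0.1912, 0.1449]
tcp_rot: [0.73, 0.683, -0.0, -0.001]
force: [-0.8, -0.6, 0.4]
grip_width: 0.0783
t 21.0 tcp [0.5444 0.1912 0.1449] yaw 86.15 F [ 0.29 -0.29 -0.86] w 0.0782 -> [-0.0, -0.0004, -0.0] 0.0003
```

View pics/w11.png

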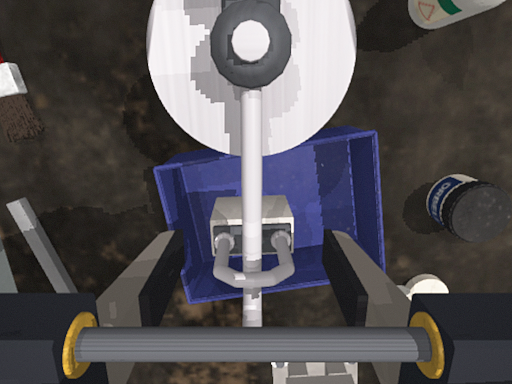

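The block hangs from the hook, fingers clear on both sides (left at 175, right at 330). Rising straight up.

```bash
python3 -m jog '[[[0,0,-0.01],0],[[0,0,-0.03],0],[[0,0,-0.06],0],[[0,0,-0.1],0],[[0,0,-0.14],0],[[0,0,-0.18],0],[[0,0,-0.18],0],[[0,0,-0.18],0],[[-0.03,0,-0.18],0],[[-0.06,0,-0.18],0],[[-0.06,0,-0.18],0],[[-0.06,0,-0.18],0],[[-0.06,0,-0.18],0],[[-0.06,0,-0.18],0],[[-0.06,0,-0.18],0],[[-0.06,0,-0.18],0],[[-0.06,0,-0.18],0],[[-0.06,0,-0.18],0]]'
python3 - <<'E'
from h import *
o,p=wrist('w12.png'); go(.544,.1912,.1449,86.1)
for n in('side','scene'):
    s=grab_frame(n); save(s,n+'12.png'); a=cv2.imread(f'pics/{n}12.png')
    cv2.imwrite(f'pics/{n}12c.png',cv2.resize(a[170:270,150:270],None,fx=3.3,fy=3.3,interpolation=cv2.INTER_CUBIC))
    for t in('core_block','blue_tray','paste_jar','oil_bottle','electrode'): print(n,t,[(np.round(b['centre'],3).tolist(),round(b['conf'],2)) for b in boxes_of(s,t)][:3])
cv2.imwrite('pics/m12.png',np.hstack([cv2.imread('pics/side12c.png'),cv2.imread('pics/scene12c.png')]))
E
```

```text
time_s: 22.8
eef_pos: [0.5405, 0.1314, 0.3248]
tcp_rot: [0.73, 0.683, -0.0, -0.001]
force: [0.4, 1.2, 0.3]
grip_width: 0.0781
t 22.85 tcp [0.5405 0.1313 0.3248] yaw 86.17 F [ 0.56 -0.06 -0.31] w 0.0785 -> [0.0599, -0.0003, 0.1799] 0.0004
side core_block [([0.538, 0.198, 0.129], 0.7), ([0.366, -0.136, 0.039], 0.67)]
side blue_tray [([0.53, 0.158, 0.03], 0.7), ([0.543, 0.299, 0.019], 0.64)]
side paste_jar [([0.732, 0.163, 0.045], 0.81)]
side oil_bottle [([0.689, 0.347, 0.064], 0.95), ([0.548, 0.323, 0.205], 0.57)]
side electrode [([0.474, -0.241, 0.055], 0.76)]
scene core_block [([0.366, -0.139, 0.04], 0.73), ([0.533, 0.201, 0.124], 0.66)]
scene blue_tray [([0.54, 0.173, 0.03], 0.94)]
scene paste_jar [([0.737, 0.185, 0.017], 0.43)]
scene oil_bottle [([0.695, 0.349, 0.059], 0.88)]
scene electrode [([0.466, -0.241, 0.05], 0.69)]
```

View pics/m12.png

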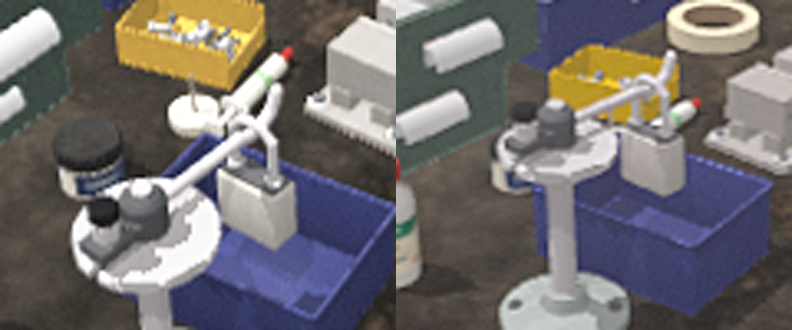

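View pics/w12.png

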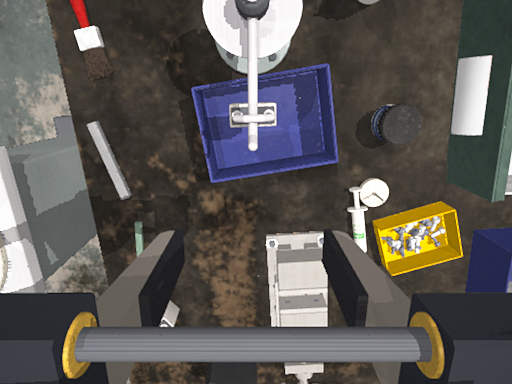

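```bash
python3 - <<'E'
from h import *
z=np.load('pics/w12.npz'); p=dict(intrinsics=z['K'],cam_to_world=z['T'])
X=ray(p,252.5,116,.182); h=ray(p,252,6,.196); print(X,'hub',h,'radius',np.hypot(*(X-h)[:2]))
print('tray',np.mean([ray(p,*q,.07)[:2] for q in((193,88),(330,66),(338,163),(212,181))],axis=0))
a=cv2.imread('pics/side12.png').astype(int); s=grab_frame('side'); save(s,'side13.png'); b=cv2.imread('pics/side13.png').astype(int)
print('motion diff',np.abs(a-b)[195:260,205:250].mean(), np.abs(a-b)[195:260,205:250].max())
E
```

```text
[0.54491334 0.19338284 0.182     ] hub [0.55042602 0.28032171 0.196     ] radius 0.08711346319071615
tray [0.56268055 0.17177978]
motion diff 1.451054131054131 11
```

```bash
python3 -c "
from bench import *
print(job_done())"
```

```text
the job is handed in; nothing more can be done
None
```

The core block is hanging by its bail in the dip of the locked hook, over the blue tray, and the job is handed in at about 23 s. No verdict was reported.

**Hook:** I pushed the arm anticlockwise with the shut fingers at 2–4 N until the push fell to about 0 N. The index pin's knob dropped by the expected 5 mm, and the collar slot was hidden under the bracket. The arm locked at about 266° in the world frame.

**Block:** I took the bailed block farther from the base (0.46, -0.04), threaded its bail over the hook tip and lowered it until it seated. By the wrist force, that put about 12 N on the hook at most. Then I released it and rose clear.

**Last checks:**
- The crown rests about 97 mm out along the arm and near its centreline.
- The block looks upright and at rest, about 28 mm from the tray's middle, and the gripper is about 0.1 m clear.
- The oil bottle and electrode came out within about 5 mm of their first readings.
- The paste jar was not touched, and one camera agrees to 5 mm. The other placed it about 20 mm off at low confidence, and I discounted that reading.
- One last measurement gave a crown radius of 87 mm instead of 97 mm. I discounted it because the hub was cut off at the picture's edge; both values are within 80–118 mm.

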